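Close the grease tray and set the griddle's heat lever to its third click

TASK

Get the griddle ready for cooking: first push its pulled-out grease tray fully home, then push the heat lever along its slot from the off end, feeling the clicks, and leave it resting in the third click without going on to the fourth. Only push with the fingertips or the outside of the fingers: do not pinch the tray front or the lever. Leave the ramekin, turner and lime squeezer where they are.

Things in the scene. Friction and masses are not known exactly. Their poses are not given: they have to be found in the camera images.
- griddle: Low stainless steel table griddle, 280 (x) x 420 (y) x 88 mm high, fixed. Origin: centre of its footprint, at counter height; +x points from its front to its back, +y to the left seen from the robot. Front face at x = -140 mm. The front of its top is a flat ledge (x -140 to -72 mm), 75 mm above the counter, carrying the heat lever; behind it the dark cooking plate, rim up to 88 mm high.
- grease_tray (a joint): How far the grease tray is pulled out of the griddle's front, in m: 0 is fully home (a hard stop), it starts 0.04 to 0.08. It slides straight along the griddle's x, with friction of about 2 N, and stays where it is left; push it towards the griddle's +x to close it.
- tray_front (a point): Middle of the outer (robot-side) surface of the tray's upright aluminium front plate, 33 mm above the counter; moves with the tray. The plate is 250 mm wide (y), 12 to 54 mm above the counter; fully home it still stands 32 mm proud of the griddle's front face. 6 mm thick, the open pan 3 mm-walled behind it. Axes as the griddle's.
- heat_lever (a joint): Lever travel from its off end, m. Slides to the griddle's -y (right, seen from the robot). Rests at 0 (off, hard stop, its start) and in clicks every 0.015: first 0.015, second 0.030, third 0.045, fourth 0.060, fifth 0.075 (end). Leaving a rest takes about 5 N, fading to nothing at the hump half-way; past it the lever jumps by itself, ahead of the finger, into the next rest, and stays.
- lever_top (a point): Middle of the top of the lever's upright black plastic paddle; moves with the lever. Paddle 24 (x) x 12 (y) mm, from 79 to 107 mm above the counter (4 to 32 mm above the ledge). At x = -105 mm from the griddle's origin and, at off, y = +45 mm. Axes as the griddle's. Push on its left (+y) side; the ledge left of it is free for 150 mm.
- ramekin: White ceramic ramekin, 76 mm across, 42 mm high, standing on the counter in front of the griddle's left end. Origin: centre of its underside. Not to be moved.
- turner: Black nylon turner, 290 mm long, lying on the counter to the right of the tray, handle towards the robot. Not to be moved.
- squeezer: Stainless steel lime squeezer lying open flat, 394 mm long, 33 mm high, 72 mm wide, on the counter to the left of the griddle. Origin under its hinge. Not to be moved.

How it is judged:
By the outcome, as a careful person would: the job done as asked, in the order asked, and still so for the second after the job is handed in, with the robot touching nothing.
It also fails if it takes over 64 s, if anything falls off the work surface, if the arm or the gripper's body presses on something with over 40 N, if the wrist force passes 120 N, or if a joint passes its speed limit or range.

ROBOT

A 7-joint arm with a two-finger parallel gripper is mounted at the origin on the work surface. World frame = base frame: x ahead of the robot, y to its left, z up, the work surface at z = 0. Lengths are in mm, angles in rad, forces in N, time in s.
With the tool pointing down it reaches from about 400 to 900 mm from the base axis. Payload 5.6 kg.
Tool frame: the origin (TCP) lies midway between the tips of the shut fingers; the grasp point (between the pads) lies 19 mm behind it; z points along the fingers, y is the line along which they close (so a half turn about z gives the same grasp; the last joint's range is limited). The gripper opens to 92 mm and grips with 3 to 60 N. Pads are 20 mm wide; open, the fingers measure 128 mm over their backs; the gripper's body (75 mm by 189 mm) begins 69 mm behind the grasp point.
Start: joints at [-1.343, 0.468, -0.012, 1.603, 0.006, 1.071, -0.056], TCP at [173.918, 626.308, 214.592] pointing down, gripper open.
Joint ranges: [-2.53, 2.53], [-0.31, 2.02], [-1.57, 1.55], [0.28, 2.44], [-1.29, 4.43], [0.15, 1.84], [-2.92, 2.92]. Speed limits (rad/s): [2.57, 2.57, 3.14, 3.14, 3.14, 3.14, 3.14].

INTERFACE

Orientations are given as a rotation vector (axis times angle).
In Python, from cell import robot, grip, kin, viewer gives the robot as it stands. Calls block until the motion is done:
- robot.movep(position, orientation): joint-space move of the TCP to a pose.
- robot.servo_line(position, feed=150, rotation=None): straight line of the TCP; rotation=None keeps the orientation; feed is the mean speed in mm/s.
- robot.goto_joints(angles): joint-space move.
- grip(opening, newtons=None): opening from 0.0 (shut) to 1.0 (fully open); newtons is the grip in N (None keeps the last); returns when the fingers have stopped.
- robot.hold(seconds).
- kin.ik(position, orientation): joint angles nearest the present ones, or None.
- robot.observe(): the state.
- viewer.read_camera(name): name is "side" or "top"; returns the picture (480x640x3 uint8, red, green, blue); there is no depth.
- viewer.camera_info(name): a dict with "camera_matrix" (3x3 intrinsics, pixels), "R" (3x3) and "t" (3): a world point X has camera coordinates R X + t. Camera axes: x right, y down, z forward; pixel columns grow to the right and rows downward; lengths in mm; the calibration is good to about 2 mm. A picture is of the moment at which its call begins. camera_info takes no time and is no camera call.
A pose or a line that the arm cannot do raises robot.IKError and nothing moves.
- robot.job_done(): hands the job in; it is judged then, once.
Trained networks look in the newest picture that a camera, given by its name, has taken for a name from the list of things; names that differ only in an ending like _2 or _b are one class to them, and where a whole thing is asked for, a point or a joint stands for the part that bears it (a point fixed in the world has none). Each returns a list of dicts, best first, with "confidence" (0 to 1); they miss things now and then, are a little off and sometimes report something else, mostly with a low value. They report only what shows in the picture. A call takes as long as a camera call.
- viewer.silhouettes(name, camera): "mask" (480x640 bool, what is visible of it).
- viewer.pinpoint(name, camera): "at" ([x, y, z] in mm, in the coordinates of the camera as it stood for that picture, good to about 4 mm: a listed point, or the origin of a listed thing).
The state is a dict: "t": time; "joints": joint angles; "joint_velocities": joint speeds; "joint_torque": joint torques, N m; "tcp_pos": TCP position; "tcp_rot": TCP orientation; "contact_force": force on the tool from outside, world axes, zero at the start; "wrist_torque": the same for the moment, N m; "grip_width": opening from 0.0 (shut) to 1.0 (fully open); "grip_force": force on a finger pad.
Only numpy, scipy, OpenCV 4.12 (cv2) and the standard library are available. Lean on these libraries where they do the work, as an engineer would, in place of code of your own. Each camera call takes 0.05 s, during which the arm holds its last target. There are 200 camera calls.

## Working session

There is one attempt and no reset: what is moved stays moved. The work goes in short steps, each a Python script; the robot and the scene stay as the last script left them, time stands still between calls to the robot, and variables do not carry over. Pictures are saved under pics/ and viewed, at most 10 in all, crops included, and the job is handed in when it is done.

```bash
ls; mkdir -p pics; cat > h.py <<'E'
import numpy as np, cv2
from cell import robot, grip, kin, viewer
def look(cam,fn=None):
    im=viewer.read_camera(cam)
    if fn: cv2.imwrite('pics/'+fn,im[:,:,::-1])
    return im
def pin(name,cam):
    c=viewer.camera_info(cam);R=np.array(c["R"]);t=np.array(c["t"])
    return [(round(d["confidence"],2),np.round(R.T@(np.array(d["at"])-t),1)) for d in viewer.pinpoint(name,cam)[:2]]
def proj(X,cam):
    c=viewer.camera_info(cam);p=np.array(c["camera_matrix"])@(np.array(c["R"])@np.array(X,float)+np.array(c["t"]));return p[:2]/p[2]
E
python3 - <<'E'
from h import *
for cam in("top","side"):
    look(cam,cam+"0.png")
    c=viewer.camera_info(cam);print(cam,np.round(-np.array(c["R"]).T@np.array(c["t"])))
    for n in("griddle","tray_front","lever_top","ramekin","turner","squeezer"):print(n,pin(n,cam))
o=robot.observe();print(o["t"],o["tcp_rot"],o["tcp_pos"],o["contact_force"])
E
```

```text
pics
top [ 504.   33. 1487.]
griddle [(0.71, array([ 7.285e+02,  9.300e+00, -4.000e-01])), (0.63, array([477.7, 152.6,  -1.4]))]
tray_front [(0.69, array([481.9, -41.5,  31.8]))]
lever_top [(0.43, array([611.7,  36.1, 107.3]))]
ramekin [(0.72, array([476.8, 153. ,  -1.1]))]
turner [(0.67, array([ 686.1, -296.7,    5. ]))]
squeezer [(0.9, array([594.2, 290.3,  -2.7]))]
side [  71. -517.  589.]
griddle [(0.88, array([723.2,  10.3,  -1.9]))]
tray_front [(0.6, array([481.5, -34.6,  37.1]))]
lever_top [(0.51, array([610.5,  33.2, 107. ]))]
ramekin [(0.83, array([ 4.710e+02,  1.538e+02, -1.000e-01]))]
turner [(0.71, array([ 684. , -298.7,    1.6]))]
squeezer [(0.98, array([591.9, 291.4,   0.7])), (0.61, array([470.1, 151.6,  -2. ]))]
0.7 [4.24278978e-01 3.11278173e+00 1.51473277e-04] [173.93795072 626.31547738 214.62792491] [-0.11812726 -0.03320388 -0.19612433]
```

View pics/top0.png

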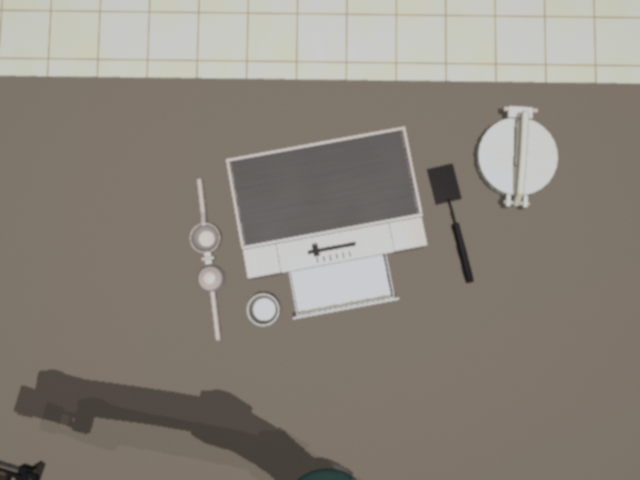

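View pics/side0.png

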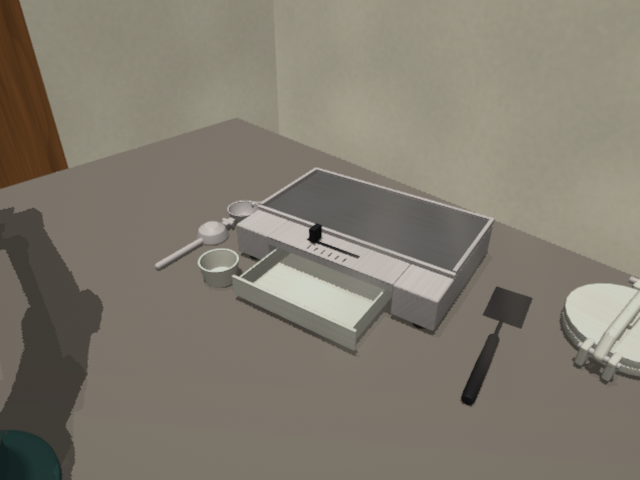

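The top picture shows the griddle yawed by about +10° (front edge from (247,277) to (426,246)). The tray is out, its plate running from (294,317) to (398,299), and the lever is at its left end at (316,249). The side picture agrees. The networks' positions fit this, giving a tray extension of about 77 mm.

```bash
cat >> h.py <<'E'
def back(px,z,cam="top"):
    c=viewer.camera_info(cam);R=np.array(c["R"]);C=-R.T@np.array(c["t"])
    d=R.T@np.linalg.solve(np.array(c["camera_matrix"]),[px[0],px[1],1.]);return C+d*(z-C[2])/d[2]
yaw=np.arctan2(*(back((426,246),75)-back((247,277),75))[[0,1]]*[1,-1]) 
gx=np.array([np.cos(yaw),np.sin(yaw),0]);gy=np.array([-np.sin(yaw),np.cos(yaw),0])
f=yaw/2+np.pi/2
rot=np.pi*np.array([np.cos(f),np.sin(f),0])
E
python3 - <<'E'
from h import *
print(np.degrees(yaw),[np.round(back(p,z),0) for p,z in(((228,159),88),((405,128),88),((247,277),75),((426,246),75),((294,317),54),((398,299),54))])
T=np.array([481.7,-38,0]);s=T-32*gx
print(s,np.round(kin.ik(list(s+[0,0,180]),list(rot)),2))
grip(0.0)
robot.movep(list(s+[0,0,180]),list(rot))
robot.servo_line(list(s+[0,0,32]),feed=150)
o=robot.observe();print(o["t"],np.round(o["tcp_pos"],1),o["contact_force"],o["grip_width"])
look("side","s1.png")
E
```

```text
10.645811293262751 [array([819., 236.,  88.]), array([ 897., -169.,   88.]), array([550., 188.,  75.]), array([ 626., -219.,   75.]), array([460.,  80.,  54.]), array([ 505., -158.,   54.])]
[450.25078543 -43.91159057   0.        ] [-0.5   0.18  0.59  2.13 -0.14  0.86  1.93]
5.75 [450.8 -43.9  32.6] [ 0.62040826  0.47630604 -0.21215286] 0.003583338419539252
```

View pics/s1.png

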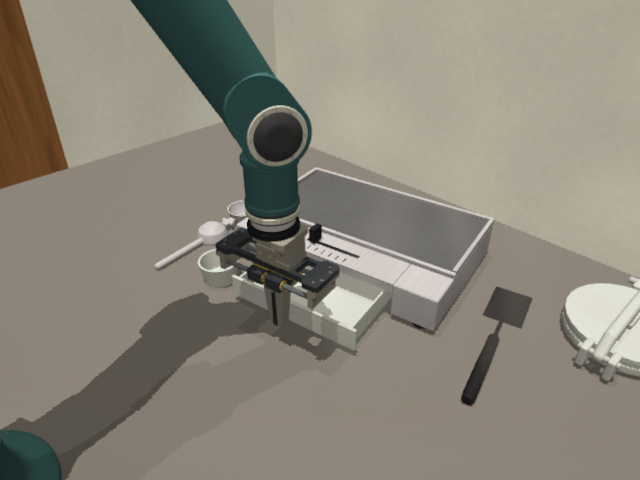

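The shut fingers stand in front of the middle of the tray plate (tip near (278,328)) and everything else is clear. Next I push along the griddle's +x, watching the force.

```bash
cat >> h.py <<'E'
def st(ax):
    o=robot.observe();return np.array(o["tcp_pos"]),float(np.array(o["contact_force"])@ax),o["t"]
E
python3 - <<'E'
from h import *
p0,f0,t=st(gx);p0[2]=32
d=0;log=[]
d=75; robot.servo_line(list(p0+d*gx),feed=50); p,F,t=st(gx);print(d,F-f0,t)
while d<125:
    d+=1.5; robot.servo_line(list(p0+d*gx),feed=30); p,F,t=st(gx); log.append((d,round(F-f0,1)))
    if F-f0<-14: break
print(log,np.round(p,1),t)
robot.servo_line(list(p0+(d-25)*gx),feed=100)
for c in("side","top"):
    look(c,c+"2.png");print(pin("tray_front",c),pin("griddle",c),pin("lever_top",c))
print(st(gx))
E
```

```text
75 -1.5550750941454017 7.4667
[(76.5, -1.6), (78.0, -1.2), (79.5, -1.1), (81.0, -1.3), (82.5, -0.8), (84.0, -1.5), (85.5, -1.5), (87.0, -0.4), (88.5, -0.9), (90.0, -0.7), (91.5, -1.3), (93.0, -1.2), (94.5, -2.3), (96.0, -6.8), (97.5, -10.2), (99.0, -13.8), (100.5, -16.0)] [543.8 -26.3  31.5] 11.7167
[(0.63, array([555.2, -15.8,  36.3]))] [(0.75, array([7.25e+02, 7.50e+00, 3.00e-01]))] [(0.61, array([725.7,   7.5,  -1. ]))]
[] [] [(0.54, array([611.3,  35.8, 105.4]))]
(array([525.42105592, -29.94564529,  31.96143535]), -0.1025881466041368, 12.5167)
```

The tray hit its hard stop with the force rising to 16 N, and pinpoint puts its front 171 mm ahead of the griddle origin (172 expected). On to the lever.

```bash
python3 - <<'E'
from h import *
L=np.array([611.3,35.2,0])
p,F,t=st(gy); robot.servo_line([p[0],p[1],190],feed=200)
s=L+50*gy
robot.movep(list(s+[0,0,190]),list(rot))
robot.servo_line(list(s+[0,0,120]),feed=150)
robot.servo_line(list(s+[0,0,88]),feed=60)
p,f0,t=st(gy);print(np.round(p,1),t,robot.observe()["contact_force"])
d=0;log=[];c=None;p0=s+[0,0,88]
while d<45:
    d+=1; robot.servo_line(list(p0-d*gy),feed=40); p,F,t=st(gy); log.append((d,round(F-f0,1)))
    if F-f0>2.5: break
print(log,t)
look("side","s3.png")
E
```

```text
[602.1  84.3  87.9] 15.3667 [0.08842972 0.24249115 0.13175264]
[(1, -0.3), (2, -0.8), (3, 0.1), (4, -0.8), (5, 0.6), (6, 0.6), (7, -0.2), (8, -0.4), (9, 0.6), (10, -0.2), (11, -0.7), (12, 0.1), (13, -0.1), (14, -0.4), (15, 0.2), (16, 0.1), (17, -0.7), (18, 0.1), (19, -0.5), (20, -0.0), (21, -0.1), (22, -0.3), (23, -0.7), (24, 0.1), (25, -0.2), (26, 0.2), (27, 0.0), (28, 0.1), (29, 0.2), (30, -0.5), (31, -0.2), (32, 3.0)] 23.3667
```

View pics/s3.png

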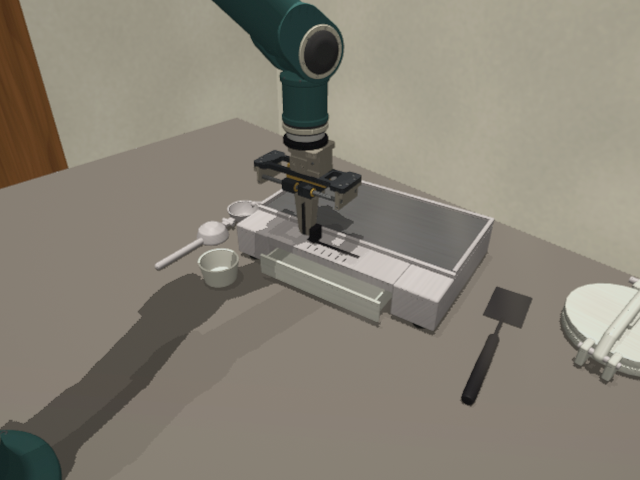

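The fingers touch the paddle's left side at about (312,235), with the lever still at off and the tray home. Contact was at d≈32, so the humps should lie near d≈39, 54 and 69. I push in 1 mm steps and count the releases.

```bash
python3 - <<'E'
from h import *
p0=np.array([611.3,35.2,0])+50*gy+[0,0,88]; f0=0.24
d=32;n=0;on=True;log=[];peak=0
while d<73 and n<3:
    d+=1; robot.servo_line(list(p0-d*gy),feed=40); p,F,t=st(gy); F-=f0; log.append((d,round(F,1)))
    if F>2.5: on=True
    if on and F<0.9 and ((d-31.5)%15)>5.5: n+=1;on=False;print("release",n,"d",d)
print(log,t,np.round(p,1))
robot.servo_line(list(p0-(d-15)*gy),feed=80)
for c in("side","top"):
    look(c,c+"4.png");print(pin("lever_top",c))
E
```

```text
release 1 d 38
release 2 d 53
release 3 d 68
[(33, 5.8), (34, 4.8), (35, 5.0), (36, 2.6), (37, -0.2), (38, -0.5), (39, 0.2), (40, 0.5), (41, -0.6), (42, -1.4), (43, 0.2), (44, -1.2), (45, -1.2), (46, 0.6), (47, 3.0), (48, 4.5), (49, 5.4), (50, 5.5), (51, 3.5), (52, -0.9), (53, -1.0), (54, 0.3), (55, -0.5), (56, 0.5), (57, -0.2), (58, 0.1), (59, 0.4), (60, -0.5), (61, 1.1), (62, 2.9), (63, 4.9), (64, 5.4), (65, 3.6), (66, 3.3), (67, 0.1), (68, -0.4)] 32.4167 [614.7  16.4  88. ]
[(0.66, array([621.7,  -8.4, 108.3]))]
[]
```

View pics/side4.png

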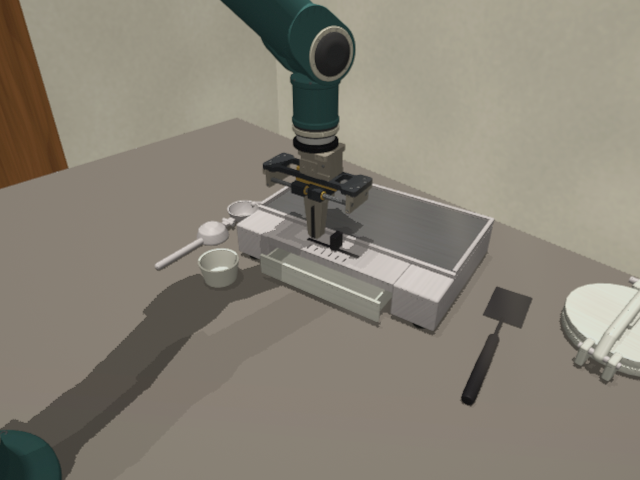

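The picture shows the lever paddle moved to (336,240) and the finger clear of it. It was found at (621.7, -8.4), and the third click is predicted at (619.6, -9). Three clean releases came 15 mm apart. I retreat and hand in.

```bash
python3 - <<'E'
from h import *
p,_,t=st(gy); robot.servo_line([p[0],p[1],200],feed=120)
look("top");print(pin("lever_top","top"));look("side");print(pin("lever_top","side"),pin("tray_front","side"),pin("ramekin","side"),pin("squeezer","side"))
print(robot.observe()["t"]); print(robot.job_done())
E
```

```text
[]
[(0.72, array([620.6,  -8.9, 107.3])), (0.63, array([471.7, 153.2,  -1.4]))] [(0.72, array([556.5, -18.3,  37.5]))] [(0.95, array([470.6, 154.4,  -3.4]))] [(0.97, array([596.4, 290.1,   1.9]))]
34.3833
the job is handed in; nothing more can be done
None
```

I pushed the grease tray home to its hard stop, left the heat lever resting in the third click, and handed the job in at about 34 s; the ramekin and squeezer still measure where they were, and the turner looks unmoved in the pictures.

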